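# Unfold the vise crank and clamp the bearing block

## Robot

A 6-joint arm with a two-finger parallel gripper is mounted at the origin on the work surface. World frame = base frame: x ahead of the robot, y to its left, z up, the work surface at z = 0. Lengths are in m, angles in rad, forces in N, time in s.
With the tool pointing down it reaches from about 0.25 to 0.775 m from the base axis. Payload 4 kg.
Tool frame: the origin (TCP) lies at the very end of the fingers, on their centre line; the grasp point (between the pads) lies 19 mm behind it; z points along the fingers, y is the line along which they close (so a half turn about z gives the same grasp; the last joint's range is limited). The gripper opens to 94 mm and grips with 3 to 60 N. Pads are 16 mm wide; open, the fingers measure 119 mm over their backs; the gripper's body (75 mm by 177 mm) begins 78 mm behind the grasp point.
Start: joints at [-1.344, 0.087, 1.371, -0, 1.684, -0.103], TCP at [0.178, -0.52, 0.206] pointing down, gripper open.
Joint ranges: [-3.1, 3.1], [-0.76, 2.03], [0.27, 2.55], [-1.08, 4.22], [0.17, 2.65], [-2.57, 2.57]. Speed limits (rad/s): [2.79, 2.79, 3.14, 3.14, 3.14, 3.14].

## Interface

Orientations are given as [roll, pitch, yaw] about the fixed x, y, z axes, in that order (R = Rz(yaw) Ry(pitch) Rx(roll)).
In Python, from bench import robot gives the robot as it stands. The module is installed in compiled form; this text tells all that it offers.
- The arm moves only by the tool move_arm, never from a script. Its argument "deltas" is one flat list of numbers, 7 for each row, row after row: the turn, a rotation vector about the tool's x, y, z in rad, then the shift along the tool's x, y, z in cm, then the closure, from -1 (fully open) to 1 (shut). A call has 1 to 8 rows; each row is the pose to reach, as a shift and turn from the pose commanded when the call began, along the tool's axes at that moment; what a row does not reach only later rows make up. A row lasts 1/10 s, in which the tool goes at most 50 mm and 8.59 degrees, less where a joint would pass 70% of its speed; a pose out of reach is approached as far as the arm can. A call with a gripper value outside its range is refused whole. The fingers move at their own pace and stop on an object; the grip force is fixed at half the most. Time passes only in rows, so rows that repeat a pose let the fingers close. It gives the time, the measured TCP pose, the force, the opening and the grip force at its end, in the units of the state.
- robot.get_obs(): the state, without advancing time (a new reading comes with each control period).
- robot.snapshot(name): name is "side" or "top" or "wrist"; returns a dict with "image" (420x560x3 uint8, red, green, blue), "depth" (420x560 float32, m along the optical axis (not along the pixel's ray), 0 where there is no reading), "fov_y" (degrees; the focal length in pixels is half the picture's height over the tangent of half this angle, whatever the lens; pixels are square), "cx", "cy" (the principal point, pixels), "D" ([k1, k2, p1, p2, k3] as OpenCV has them; the pictures are not rectified), "origin" and "orientation" of the camera in the world; the wrist camera has in their place "T_tool_cam" (4x4, takes a point from camera to tool coordinates, whose origin is the TCP and whose axes are the flange's). Camera axes: x right, y up, looking along -z (the intrinsics and any distortion apply to the point x, -y, -z); pixel columns grow to the right and rows downward; lengths in m; the calibration is good to about 2 mm. A picture is of the moment at which its call begins: read the wrist's pose just before it.
- robot.close_job(): hands the job in; it is judged then, once.
The state is a dict: "time": time; "joint_positions": joint angles; "qvel": joint speeds; "joint_torque": joint torques, N m; "tool_pos": TCP position; "ee_rot": TCP orientation; "wrist_force": force on the tool from outside, world axes, zero at the start; "wrist_torque": the same for the moment, N m; "width": finger opening in m; "finger_force": force on a finger pad.
Only numpy, scipy, OpenCV 4.12 (cv2) and the standard library are available. Lean on these libraries where they do the work, as an engineer would, in place of code of your own. Each camera call takes 0.05 s, during which the arm holds its last target. There are 200 camera calls.

## Task

Get the aluminium block held in the vise, ready for work: swing the folded grip of the vise's crank right up to its working position, then crank clockwise until the moving jaw has pushed the block against the fixed jaw and you feel it bite firmly; do not force it further. Work the vise only by its crank grip (never crank while the grip is still folded and do not push the jaw or block by hand), leave the grip unfolded, and leave the other things on the bench alone.

Things in the scene. Friction and masses are not known exactly. Their poses are not given: they have to be found in the camera images.
- vise: Grey geared bench vise bolted down, 360 long (its x), 120 wide; origin under its centre on the bench. +x runs from the gearbox end (x = -200 to -55) to the fixed jaw (face at x = +127). The crank axis leans 35 degrees from vertical, out over the -x end: its upward direction is (-0.574, 0, 0.819) in this frame.
- crank_hub (a point): Centre of the crank arm on the crank's axis, at about 132 above the bench. Its z axis is the crank axis (pointing up and outward), its x axis points along the arm to the grip's hinge; it turns with the crank. The steel arm is 16 wide and 8 thick, centred on this plane; the gearbox is 32 or more below the plane.
- grip_hinge (a point): Hinge pin of the folding grip, at the end of the arm: 65 out along the arm and 16 above the arm's mid-plane. The pin lies along the arm's y axis (across the arm).
- grip_end (a point): Free end of the grip, on its centre line, 78 from the hinge pin. The grip is a round black sleeve, diameter 21, from 12 to 78 from the pin; it spins freely on its spindle, so it can be held tight while cranking. Folded it lies back along the arm over the hub; in the working position it stands straight up along the crank axis.
- grip_fold (a joint): Angle of the grip about its hinge: 0 folded flat on the arm, 1.571 (a stop) fully unfolded. Stiff hinge: about 0.12 N m of friction, stays where it is left.
- crank (a joint): Crank angle (rad); 0: arm uphill, towards the jaws. Growing = clockwise seen looking down on the crank = jaw advances, 45 mm a turn. Free turning takes 0.25 N m (4 N at the grip); when the jaws bite, each 10 N of clamping adds about 1.1 N at the grip. Friction holds up to some 35 N of clamping when let go.
- jaw_face (a point): Middle of the moving jaw's clamping face, a steel plate 90 wide, 52 high, 8 thick on rubber buffers: it gives way by about 1 mm for every 12 N, up to 8 mm, so the grip of the jaws builds up over the last part-turn. It moves along the vise's +x.
- fixed_face (a point): Middle of the fixed jaw's clamping face, 90 wide, 52 high.
- jaw: The moving jaw with its sprung face plate, 46 thick in all; origin at the foot of its clamping face (plate not pressed in).
- fixed_jaw: Steel plate of the fixed jaw, 8 thick; origin at the middle of its foot.
- block: Aluminium bearing block, loose between the jaws on the vise's bed (bed 30 above the bench): 40 between the jaws (its x), 62 wide, 45 high with a 32 round boss 12 high on top; origin at the centre of its underside. About 0.35 kg.
- bowl: Steel bowl, 120 across, 45 high, bystander; origin under its centre.
- can: Closed grey tin can, 66 across, 110 high, bystander; origin under its centre.
- brush: Brush lying on the bench, bystander; origin under its middle, handle to its -x.
- shield_top (a point): Middle of the steel top rim of a clear plastic chip shield, 134 wide, 8 thick. The sheet runs from here 240 down, parallel to the crank axis, 138 from it on the jaw side; this rim is 140 above the plane of the crank arm. It leaves no room for an upright tool over the uphill part of the crank circle; a tool aligned with the crank axis clears it.
Mind the look-alikes: they are no part of the job. Several things have the shape of the block; the one meant has the colours described above.

How it is judged:
By the outcome, as a careful person would: the job done as asked, in the order asked, and still so for the second after the job is handed in, with the robot touching nothing.
It also fails if it takes over 67 s, if anything falls off the work surface, if the arm or the gripper's body presses on something with over 40 N, if the wrist force passes 120 N, or if a joint passes its speed limit or range.

## Working session

There is one attempt and no reset: what is moved stays moved. The work goes in short steps, Python scripts to look and compute and a tool call to move; the robot and the scene stay as the last step left them, time stands still between calls to the robot, and variables do not carry over. Pictures are saved under pics/ and viewed, at most 10 in all, crops included, and the job is handed in when it is done.

Besides the shell and the picture viewer there is one more tool, called after "Request:" by a JSON object that holds its "op" and its "data". move_arm: Moves the arm, as the interface text tells. Its arguments: {"type":"object","properties":{"deltas":{"type":"array","items":{"type":"number"}}},"required":["deltas"]}

```bash
mkdir -p pics; cat > h.py <<'E'
import numpy as np,cv2
from scipy.spatial.transform import Rotation as R
from bench import robot
def cloud(s,T=None):
    h,w=s["depth"].shape
    f=h/2/np.tan(np.radians(s["fov_y"])/2)
    K=np.array([[f,0,s["cx"]],[0,f,s["cy"]],[0,0,1]])
    u,v=np.meshgrid(np.arange(w),np.arange(h))
    p=cv2.undistortPoints(np.stack([u,v],-1).reshape(-1,1,2).astype(float),K,np.array(s["D"],float)).reshape(h,w,2)
    d=s["depth"]; P=np.stack([p[...,0]*d,-p[...,1]*d,-d],-1)
    if T is None:
        o=np.array(s["orientation"],float)
        M=o if o.shape==(3,3) else R.from_euler('xyz',o).as_matrix()
        return P@M.T+np.array(s["origin"])
    return P@T[:3,:3].T+T[:3,3]
def toolT():
    o=robot.get_obs();T=np.eye(4);e=np.array(o["ee_rot"],float)
    T[:3,:3]=e if e.shape==(3,3) else R.from_euler('xyz',e).as_matrix()
    T[:3,3]=o["tool_pos"];return T
E
python3 - <<'E'
from h import *
print(robot.get_obs())
ims=[]
for n in["side","top"]:
    s=robot.snapshot(n);print(n,s["fov_y"],s["cx"],s["cy"],s["D"],s["origin"],s["orientation"])
    cv2.imwrite(f"pics/{n}0.png",s["image"][...,::-1]);np.savez(n+"0.npz",P=cloud(s),im=s["image"],d=s["depth"])
E
```

```text
{'time': 0.0, 'joint_positions': array([-1.34412459e+00,  8.79854996e-02,  1.37222780e+00, -3.63780852e-06,
        1.68358297e+00, -1.03106247e-01]), 'qvel': array([ 0.00050206,  0.00129529,  0.00097649, -0.00081779,  0.00074073,
       -0.00166169]), 'joint_torque': array([-1.73371509e-04, -3.40183353e+01, -3.02424932e+01,  7.18196877e-02,
        3.30556172e-02, -1.72528748e-04]), 'tool_pos': array([ 0.17797841, -0.51984166,  0.20430092]), 'ee_rot': array([-3.13940037e+00, -2.23207650e-04,  3.29777330e-01]), 'wrist_force': array([-0.5185845 ,  0.82225289, -0.07431665]), 'wrist_torque': array([ 0.01805332, -0.08536445,  0.01589615]), 'finger_force': 0.0, 'width': 0.09381481720751116}
side 47.05693393109305 273.39374387413835 215.92070341664834 [-0.13106502  0.          0.          0.          0.        ] [ 0.88066174 -0.57292012  1.10556089] [ 0.64824581 -0.00285836  0.55544097]
top 43.710940928066286 274.0230847766148 203.8242237877918 [-0.05343975  0.          0.          0.          0.        ] [ 0.34700049 -0.01502471  1.4844589 ] [ 0.15530186  0.003981   -1.59494017]
```

View pics/side0.png

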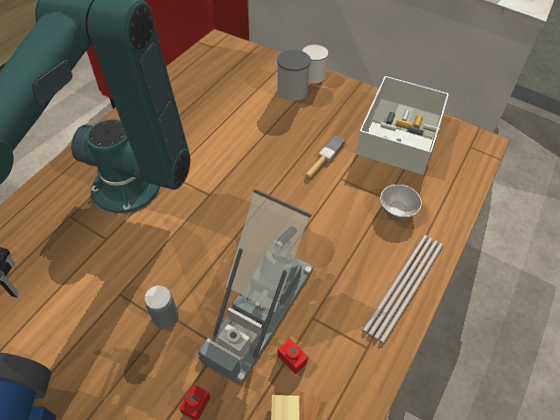

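View pics/top0.png

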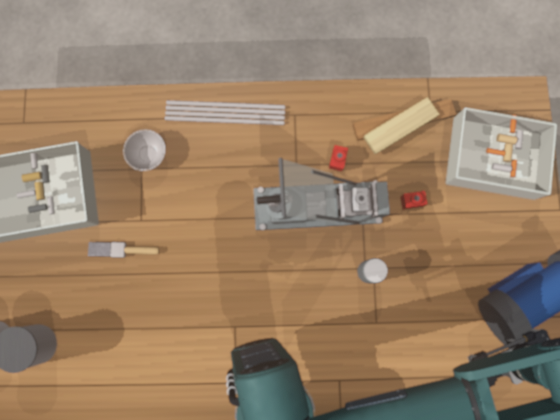

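The side and top views show the vise at about (255..388, 205) in the top picture, with the gearbox and crank on the left (world +y) and the fixed jaw on the right. The shield rim is at about (283,190). I'll measure these next.

```bash
python3 - <<'E'
from h import *
t=np.load("top0.npz");s=np.load("side0.npz")
a=cv2.resize(t["im"][145:245,240:400],None,fx=5,fy=5,interpolation=cv2.INTER_CUBIC)
b=cv2.resize(s["im"][185:385,190:320],None,fx=3,fy=3,interpolation=cv2.INTER_CUBIC)
c=np.zeros((600,800,3),np.uint8);c[:500,:800]=a;cv2.imwrite("pics/t1.png",a[...,::-1]);cv2.imwrite("pics/s1.png",b[...,::-1])
P=t["P"]
for v in range(150,240,8):
    print(v,' '.join("%d,%d,%d"%tuple(1000*P[v,u]) for u in range(250,396,9)))
E
```

```text
150 740,51,-2 740,25,-3 737,-1,3 738,-27,0 738,-53,-3 736,-79,1 736,-106,-2 736,-132,-1 735,-158,-1 735,-185,-2 720,-204,49 734,-238,-4 734,-264,-6 732,-290,-2 721,-308,39 729,-341,4 729,-368,2
158 715,51,2 716,25,-2 347,-15,1484 715,-26,-5 714,-52,-4 713,-79,0 713,-105,-3 710,-130,5 710,-157,1 698,-178,48 696,-202,56 709,-236,-3 708,-262,2 707,-288,0 707,-315,-2 708,-342,-5 706,-368,-1
166 692,52,-1 691,26,0 690,0,3 691,-26,-6 617,-44,313 624,-66,278 631,-89,245 687,-130,0 686,-156,2 678,-179,33 676,-203,42 684,-234,3 685,-261,-2 683,-286,4 683,-313,0 682,-339,2 682,-366,0
174 669,52,-2 669,26,-5 668,0,-3 667,-25,-5 598,-43,313 604,-65,282 611,-88,247 618,-113,214 626,-139,175 633,-166,135 662,-208,-1 661,-234,-1 660,-259,1 659,-285,3 659,-312,1 659,-339,-2 658,-364,1
182 645,53,-2 644,27,1 643,1,3 643,-24,0 579,-43,315 585,-65,282 592,-88,246 597,-112,218 605,-138,175 612,-165,133 638,-207,-1 625,-223,62 633,-256,17 631,-280,24 620,-295,79 618,-318,86 634,-362,4
190 623,53,-9 617,27,19 617,1,16 600,-23,101 559,-42,321 565,-64,286 571,-87,253 577,-111,217 584,-137,175 590,-164,138 5
[... 564 characters left out ...]
4,262 517,-108,223 521,-133,188 526,-160,147 536,-194,64 540,-224,31 540,-249,28 541,-277,14 532,-290,81 532,-315,75 541,-358,-1
222 528,55,0 526,29,13 525,3,19 520,-21,53 521,-46,39 521,-72,31 523,-98,13 522,-123,13 521,-148,18 520,-173,22 519,-199,21 513,-218,66 517,-248,27 517,-275,22 517,-301,18 519,-330,0 518,-357,-2
230 506,55,-9 505,30,-6 504,4,-2 504,-21,-8 504,-47,-8 502,-72,1 502,-98,-1 501,-124,-4 500,-149,0 499,-174,1 499,-200,0 498,-226,0 498,-252,-1 497,-278,-5 497,-304,-4 495,-328,2 495,-356,-5
238 482,55,7 482,30,0 481,4,0 481,-20,-2 480,-46,-5 479,-71,3 479,-97,-5 478,-122,2 478,-149,-4 476,-173,6 476,-200,-1 475,-225,0 474,-250,3 474,-276,3 474,-302,-1 473,-328,0 472,-353,2
```

View pics/t1.png

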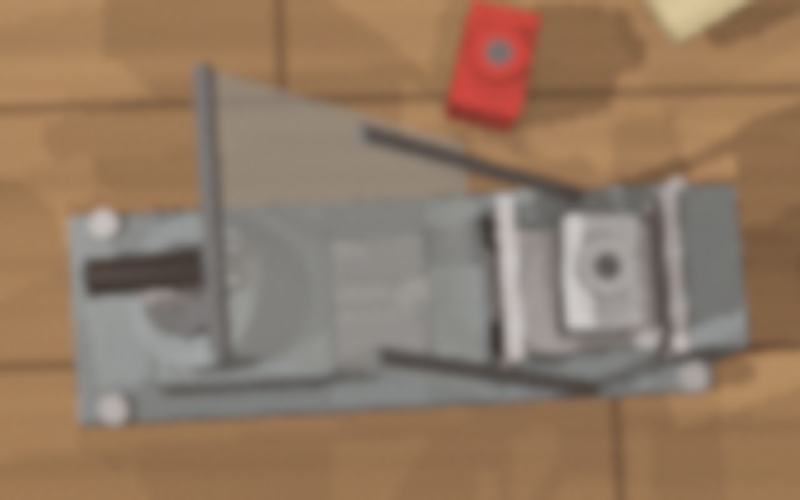

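View pics/s1.png

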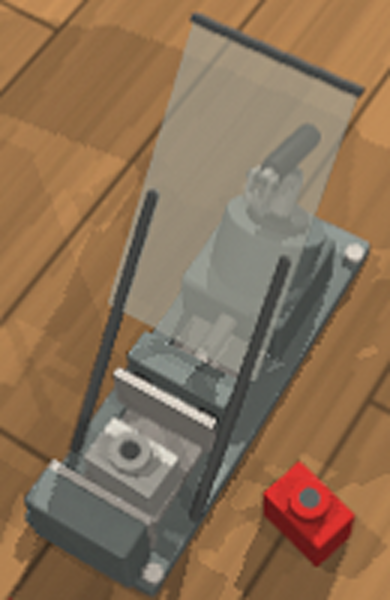

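The zooms show the grip as a dark bar at top pixels (257..281, 199). Its hinge sits behind the clear shield, and the shield blocks the depth there. The block lies between the jaws at about (361,198). Next I'll take dense numbers on the grip and the rim.

```bash
python3 - <<'E'
from h import *
t=np.load("top0.npz");P=t["P"];im=t["im"]
for v in range(194,206,2):
    print(v,' '.join("%d,%d,%d"%tuple(1000*P[v,u]) for u in range(254,288,3)),im[v,258:282:6].tolist())
for n in["top","side"]:
    t=np.load(n+"0.npz");P=t["P"];im=t["im"].astype(int)
    m=(P[...,2]>.29)&(P[...,2]<.36)&(abs(P[...,0]-.566)<.12)&(abs(P[...,1]+.04)<.06)&(im.sum(2)<260)
    v,u=np.where(m);Q=P[m];print(n,len(v),Q.mean(0).round(3),Q.min(0).round(3),Q.max(0).round(3))
    r=cv2.minAreaRect(Q[:,:2].astype(np.float32));print(r)
    m=(abs(P[...,0]-.568)<.1)&(P[...,1]>-.02)&(P[...,1]<.1)&(P[...,2]>.14)&(P[...,2]<.24)&(im.sum(2)<230)
    Q=P[m]
    if len(Q):print('grip',len(Q),Q.mean(0),Q.min(0),Q.max(0),np.linalg.svd(Q-Q.mean(0))[2][0])
t=np.load("top0.npz");P=t["P"];m=(P[...,2]>.006)&(P[...,2]<.1)&(abs(P[...,0]-.57)<.1)&(P[...,1]>-.36)&(P[...,1]<.06)
m=cv2.morphologyEx(m.astype(np.uint8),cv2.MORPH_OPEN,np.ones((3,3)))
# jaw plates: bright
im=t["im"].astype(int)
for u in range(330,392,2): print(u,P[198,u].round(3),im[198,u].tolist(), P[214,u].round(3))
E
```

```text
194 605,41,22 605,32,19 606,24,16 606,15,15 605,7,18 593,-1,85 592,-9,87 590,-18,102 588,-25,109 550,-30,326 549,-37,328 552,-44,312 [[152, 153, 152], [133, 134, 131], [141, 143, 142], [107, 103, 100]]
196 600,41,17 600,33,15 574,20,163 573,12,169 573,5,169 572,-2,172 571,-10,180 571,-17,181 571,-25,180 545,-30,326 545,-37,326 547,-44,315 [[125, 124, 122], [94, 89, 85], [86, 80, 76], [71, 62, 57]]
198 598,42,-2 570,28,159 568,20,169 568,12,169 567,5,172 566,-2,180 566,-10,181 566,-17,180 564,-25,185 541,-30,326 540,-37,330 542,-44,315 [[83, 73, 68], [76, 66, 60], [75, 66, 61], [72, 63, 59]]
200 591,42,1 564,28,168 563,20,168 563,13,166 563,5,166 562,-2,174 561,-9,176 560,-17,181 560,-25,184 536,-30,329 536,-37,329 537,-44,318 [[84, 73, 69], [79, 69, 65], [74, 65, 60], [71, 62, 58]]
202 586,42,-4 559,28,162 559,20,165 558,13,167 558,5,168 557,-2,170 557,-9,173 557,-17,168 556,-24,174 532,-30,325 531,-37,329 533,-44,316 [[79, 70, 65], [75, 66, 60], [98, 90, 86], [86, 78, 73]]
204 579,42,3 578,33,13 576,24,20 577,16,15 567,7,77 558,-1,131 558,-9,132 559,-17,122 561,-25,108 561,-33,111 526,-37,330 529,-44,310 [[121, 119, 116], [132, 133, 130], [150, 142, 139], [122, 114, 110]]<stdin>:8: RuntimeWarning: Mean of empty slice.
  ret = um.true_divide(
Traceback (most recent call last):
ValueError: zero-size array to reduction operation minimum which has no identity
```

```bash
cat >> h.py <<'E'
ex=np.array([-.035,-.9994,0]);ey=np.array([.9994,-.035,0]);ez=np.array([0,0,1.])
V=np.stack([ex,ey,ez],1)
def tilt(e,yaw=0):
    "tool z at elevation -e deg in vise xz plane (towards +x), y=ey"
    e=np.radians(e); z=np.cos(e)*ex-np.sin(e)*ez
    return np.stack([np.cross(ey,z),ey,z],1)
def plan(p,M):
    T=toolT(); d=T[:3,:3].T@(np.array(p)-T[:3,3])*100
    r=R.from_matrix(T[:3,:3].T@M).as_rotvec()
    print("turn",r.round(3),"shift",d.round(2),"rows",max(np.linalg.norm(d)/5,np.degrees(np.linalg.norm(r))/8.59).round(1))
E
python3 - <<'E'
from h import *
plan([.33,-.2,.42],tilt(90))
E
```

```text
turn [-2.000e-03 -1.000e-03 -1.206e+00] shift [ 24.74 -25.38 -21.5 ] rows 8.3
```

Request:
{"op": "move_arm", "data": {"deltas": [0,0,-1.2,24.7,-25.4,-21.5,-1,0,0,-1.2,24.7,-25.4,-21.5,-1,0,0,-1.2,24.7,-25.4,-21.5,-1,0,0,-1.2,24.7,-25.4,-21.5,-1,0,0,-1.2,24.7,-25.4,-21.5,-1,0,0,-1.2,24.7,-25.4,-21.5,-1,0,0,-1.2,24.7,-25.4,-21.5,-1,0,0,-1.2,24.7,-25.4,-21.5,-1]}}

```text
time: 0.9
tool_pos: [0.3244, -0.2094, 0.4137]
ee_rot: [-3.142, -0.0, 1.536]
wrist_force: [1.0, -0.0, 0.3]
width: 0.0942
finger_force: 0.0
```

```bash
python3 - <<'E'
from h import *
o=robot.get_obs();print(o["joint_positions"].round(2),o["tool_pos"])
plan([.52,.13,.38],tilt(55))
E
```

```text
[-0.72 -0.22  1.24  0.    2.12 -0.69] [ 0.32441671 -0.2094098   0.41372208]
turn [-0.    -0.611 -0.   ] shift [34.61 18.35  3.37] rows 7.9
```

Request:
{"op": "move_arm", "data": {"deltas": [0,-0.61,0,34.6,18.4,3.4,-1,0,-0.61,0,34.6,18.4,3.4,-1,0,-0.61,0,34.6,18.4,3.4,-1,0,-0.61,0,34.6,18.4,3.4,-1,0,-0.61,0,34.6,18.4,3.4,-1,0,-0.61,0,34.6,18.4,3.4,-1,0,-0.61,0,34.6,18.4,3.4,-1,0,-0.61,0,34.6,18.4,3.4,-1]}}

```text
time: 1.7
tool_pos: [0.5043, 0.098, 0.3808]
ee_rot: [-3.14, 0.611, 1.533]
wrist_force: [0.6, -0.5, 0.7]
width: 0.094
finger_force: 0.0
```

```bash
python3 - <<'E'
from h import *
o=robot.get_obs();print(o["joint_positions"].round(2),o["tool_pos"],o["ee_rot"])
T=toolT();s=robot.snapshot("wrist");Tc=T@np.array(s["T_tool_cam"])
print(np.array(s["T_tool_cam"]).round(3))
np.savez("w1.npz",P=cloud(s,Tc),im=s["image"],Tc=Tc);cv2.imwrite("pics/w1.png",s["image"][...,::-1])
E
```

```text
[ 0.43  0.19  1.03 -0.64  2.12  0.18] [0.50429662 0.09800035 0.38082444] [-3.14004718  0.61092048  1.53304565]
[[-0.     0.971  0.238  0.07 ]
 [ 1.     0.    -0.    -0.001]
 [-0.     0.238 -0.971 -0.18 ]
 [ 0.     0.     0.     1.   ]]
```

View pics/w1.png

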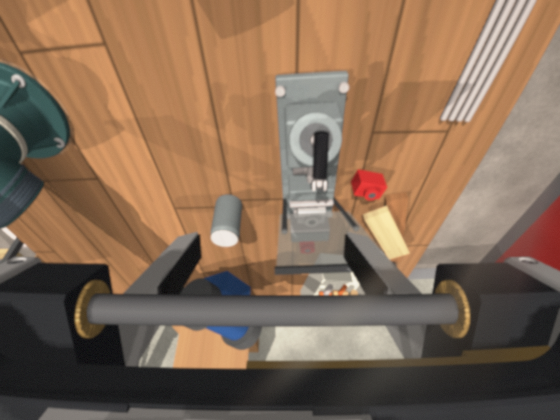

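The wrist view looks down the crank axis. It shows the hub ring at (316,138), the black grip over it from (320,130) to (320,180), the silver hinge at about (318,185), and the shield rim at (310,268). Next: the 3D positions.

```bash
python3 - <<'E'
from h import *
w=np.load("w1.npz");P=w["P"];im=w["im"].astype(int)
Pv=P@V
dark=(im.max(2)<75)
sub=np.zeros_like(dark);sub[120:200,295:345]=1
m=dark&sub
v,u=np.where(m);print(len(v),u.min(),u.max(),v.min(),v.max())
for r in range(124,200,4):
    print(r,' '.join("%d,%d,%d"%tuple(1000*P[r,c]) for c in range(308,332,4)), im[r,320].tolist(),np.where(m[r])[0][[0,-1]] if m[r].any() else'')
print("bench",P[300-200,200],P[60,400])
sb=np.zeros_like(dark);sb[255:280,265:360]=1;q=P[dark&sb];q=q[(q[:,2]>.28)&(q[:,2]<.36)];print("rim",len(q),np.median(q,0),q.min(0),q.max(0))
for p in [(280,91),(343,88),(316,138)]:print(p,P[p[1],p[0]])
E
```

```text
655 313 328 131 178
124 556,0,83 561,4,92 568,3,90 574,3,90 581,-1,84 587,0,86 [142, 142, 139] 
128 555,-1,94 562,-1,94 568,0,95 574,-1,94 580,-1,94 588,-6,87 [124, 121, 118] 
132 555,-5,98 561,-6,97 560,30,152 565,29,151 570,30,152 587,-6,98 [43, 43, 43] [315 327]
136 555,-9,103 557,9,131 558,32,164 563,33,165 568,33,166 586,-11,102 [44, 41, 43] [315 328]
140 555,-16,104 554,22,159 558,27,166 563,29,169 569,27,167 587,-16,105 [40, 39, 42] [315 328]
144 555,-21,108 554,17,161 559,22,168 564,23,169 569,23,169 587,-22,108 [41, 40, 40] [314 327]
148 555,-26,111 554,12,163 559,17,169 564,17,171 569,17,170 587,-26,113 [43, 43, 44] [314 327]
152 555,-30,116 554,7,166 559,12,172 564,13,174 570,12,173 588,-36,110 [45, 42, 44] [314 326]
156 556,-41,113 554,2,168 559,7,174 564,7,175 570,7,174 588,-42,113 [47, 45, 45] [314 326]
160 556,-47,116 554,-1,171 559,0,175 565,2,177 570,0,174 588,-46,118 [45, 44, 44] [314 326]
164 556,-52,120 555,-7,173 559,-3,178 565,-3,179 571,-5,176 598,-89,77 [42, 41, 42] [314 327]
168 564,-115,57 555,-14,174 560,-9,179 565,-9,180 571,-10,179 612,-151,17 [46, 43, 45
[... 315 characters left out ...]
,62 556,-37,182 562,-37,182 567,-36,184 573,-35,185 606,-153,64 [235, 226, 220] 
188 565,-152,75 556,-42,185 562,-44,184 568,-44,184 573,-40,188 604,-152,76 [122, 116, 112] 
192 564,-155,82 572,-157,81 580,-156,82 588,-158,81 596,-158,81 604,-156,83 [91, 94, 91] 
196 565,-167,82 573,-167,82 581,-167,83 589,-168,82 597,-169,81 605,-168,82 [99, 102, 99] 
bench [3.69994822e-01 3.48268507e-03 2.49116744e-04] [0.71010237 0.06353563 0.00238346]
rim 190 [ 0.54136434 -0.02709539  0.32448563] [ 0.50301845 -0.03044004  0.32136695] [ 0.58229335 -0.02372048  0.32678674]
(280, 91) [0.51371689 0.02555092 0.02295401]
(343, 88) [0.61840913 0.02737433 0.02267096]
(316, 138) [0.55882044 0.02993395 0.1654503 ]
```

```bash
cat >> h.py <<'E'
H=np.array([.566,-.043,.184])
def gdir(phi):  # fold deg -> grip direction
    b=np.radians(35-phi); return -np.cos(b)*ex-np.sin(b)*ez
def grasp(phi,e,s,back=0):
    M=tilt(e); return H+s*gdir(phi)+(.019-back)*M[:,2],M
E
python3 - <<'E'
from h import *
print(toolT()[:3,3]); plan(*grasp(14,35,.062,.09))
E
```

```text
[0.5082067  0.10299305 0.37464292]
turn [-0.004 -0.349  0.008] shift [ 7.55  6.43 15.66] rows 3.7
```

Request:
{"op": "move_arm", "data": {"deltas": [0,-0.35,0,7.5,6.4,15.6,-0.3,0,-0.35,0,7.5,6.4,15.6,-0.3,0,-0.35,0,7.5,6.4,15.6,-0.3,0,-0.35,0,7.5,6.4,15.6,-0.3,0,-0.35,0,7.5,6.4,15.6,-0.3,0,-0.35,0,7.5,6.4,15.6,-0.3,0,-0.35,0,7.5,6.4,15.6,-0.3]}}

```text
time: 2.45
tool_pos: [0.5673, 0.065, 0.2145]
ee_rot: [3.132, 0.958, 1.522]
wrist_force: [-0.3, 0.4, 0.7]
width: 0.0609
finger_force: 0.0
```

```bash
python3 - <<'E'
from h import *
o=robot.get_obs();print(o["joint_positions"].round(2),o["tool_pos"],o["width"],o["wrist_force"])
plan(*grasp(14,35,.062,.09))
T=toolT();s=robot.snapshot("wrist");Tc=T@np.array(s["T_tool_cam"])
im=s["image"].astype(int);P=cloud(s,Tc)
cv2.imwrite("pics/w2.png",s["image"][...,::-1])
m=(im.max(2)<75)&(abs(P[...,0]-.565)<.04)&(abs(P[...,1])<.05)&(P[...,2]>.145)&(P[...,2]<.21)
v,u=np.where(m);print(len(v),u.min(),u.max(),v.min(),v.max())
for r in range(v.min(),v.max(),8):
    c=u[v==r]; 
    if len(c)>4:print(r,c.min(),c.max(),(1000*P[r,[c.min()+1,int(c.mean()),c.max()-1]]).round(0).tolist())
E
```

```text
[ 0.46  0.43  1.23 -0.87  1.92  0.39] [0.56730942 0.06496483 0.21445291] 0.06090164981508625 [-0.3422424   0.44010425  0.66754363]
turn [-0.002 -0.002 -0.008] shift [1.45 0.24 0.02] rows 0.3
1203 261 285 180 240
180 270 276 [[565.0, 29.0, 147.0], [566.0, 29.0, 147.0], [568.0, 28.0, 147.0]]
188 261 283 [[557.0, 31.0, 156.0], [566.0, 33.0, 157.0], [574.0, 32.0, 157.0]]
196 262 284 [[558.0, 31.0, 163.0], [566.0, 34.0, 164.0], [575.0, 30.0, 163.0]]
204 262 283 [[557.0, 21.0, 166.0], [565.0, 27.0, 169.0], [574.0, 20.0, 166.0]]
212 264 283 [[558.0, 13.0, 170.0], [566.0, 16.0, 172.0], [573.0, 12.0, 170.0]]
220 264 284 [[558.0, -1.0, 173.0], [566.0, 6.0, 176.0], [574.0, 1.0, 174.0]]
228 265 284 [[558.0, -11.0, 178.0], [566.0, -4.0, 180.0], [574.0, -12.0, 177.0]]
236 267 283 [[559.0, -21.0, 183.0], [566.0, -18.0, 184.0], [573.0, -22.0, 182.0]]
```

View pics/w2.png

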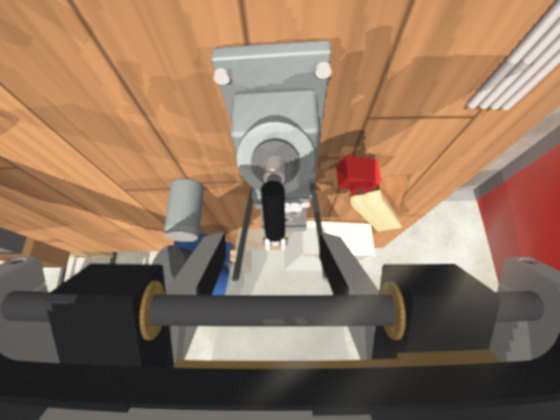

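The grip is centred at column 273, between the fingers. Its axis is at x=566 mm and its end at y≈+31 mm. I'll approach and close.

Request:
{"op": "move_arm", "data": {"deltas": [0,0,0,1.4,-0.1,0,-0.3,0,0,0,1.4,-0.1,3,-0.3,0,0,0,1.4,-0.1,6,-0.3,0,0,0,1.4,-0.1,9,-0.3,0,0,0,1.4,-0.1,9,-0.3,0,0,0,1.4,-0.1,9,-0.3]}}

```text
time: 3.1
tool_pos: [0.563, -0.0006, 0.1485]
ee_rot: [3.14, 0.959, 1.528]
wrist_force: [0.1, -0.0, 0.1]
width: 0.0613
finger_force: 0.0
```

```bash
python3 - <<'E'
from h import *
o=robot.get_obs();print(o["joint_positions"].round(2),o["width"],o["wrist_force"])
plan(*grasp(14,35,.062))
s=robot.snapshot("wrist")
cv2.imwrite("pics/w3.png",s["image"][...,::-1])
E
```

```text
[ 0.37  0.41  1.4  -0.87  1.76  0.44] 0.0613108354613103 [ 0.10679023 -0.04977674  0.1489872 ]
turn [-0.005 -0.    -0.005] shift [-0.19  0.45 -0.15] rows 0.1
```

View pics/w3.png

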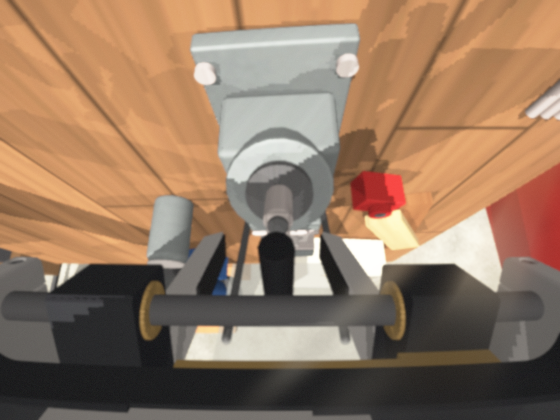

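The grip is at column 277, about 3 mm right of mid-finger (274). I'll centre on it and close.

Request:
{"op": "move_arm", "data": {"deltas": [0,0,0,-0.2,0.3,-0.1,-0.3,0,0,0,-0.2,0.3,-0.1,0.3,0,0,0,-0.2,0.3,-0.1,0.7,0,0,0,-0.2,0.3,-0.1,1,0,0,0,-0.2,0.3,-0.1,1,0,0,0,-0.2,0.3,-0.1,1,0,0,0,-0.2,0.3,-0.1,1]}}

```text
time: 3.85
tool_pos: [0.566, -0.0013, 0.15]
ee_rot: [-3.141, 0.96, 1.531]
wrist_force: [-0.5, 0.3, -0.8]
width: 0.0205
finger_force: 29.9
```

```bash
python3 - <<'E'
from h import *
o=robot.get_obs();print(o["width"],o["finger_force"],o["wrist_force"],o["wrist_torque"])
for k,(phi,e) in enumerate([(14,35),(20,41),(27,48),(34,55),(41,62)]): 
    p,M=grasp(phi,e,.062);p0,M0=grasp(14,35,.062)
    print(phi,e,(M0.T@(p-p0)*100).round(2),R.from_matrix(M0.T@M).as_rotvec().round(3))
E
```

```text
0.020452403480883743 29.85814332962036 [-0.48407999  0.31264786 -0.76818472] [ 0.37750389 -0.00892109  0.15075877]
14 35 [0. 0. 0.] [ 0.  0. -0.]
20 41 [-0.19  0.   -0.53] [-0.     0.105 -0.   ]
27 48 [-0.48 -0.   -1.12] [-0.     0.227 -0.   ]
34 55 [-0.85  0.   -1.66] [-0.     0.349  0.   ]
41 62 [-1.27  0.   -2.16] [ 0.     0.471 -0.   ]
```

Request:
{"op": "move_arm", "data": {"deltas": [0,0.05,0,-0.09,0,-0.26,1,0,0.105,0,-0.19,0,-0.53,1,0,0.165,0,-0.33,0,-0.82,1,0,0.227,0,-0.48,0,-1.12,1,0,0.29,0,-0.66,0,-1.39,1,0,0.35,0,-0.85,0,-1.66,1,0,0.41,0,-1.06,0,-1.91,1,0,0.47,0,-1.27,0,-2.16,1]}}

```text
time: 4.65
tool_pos: [0.5659, 0.0089, 0.1723]
ee_rot: [-3.14, 0.488, 1.531]
wrist_force: [-0.5, -2.0, -2.4]
width: 0.0206
finger_force: 29.9
```

```bash
python3 - <<'E'
from h import *
o=robot.get_obs();print(o["joint_positions"].round(2),o["width"],o["finger_force"],o["wrist_force"],o["wrist_torque"])
for k,(phi,e) in enumerate([(41,62),(48,62),(55,62),(62,60),(69,58),(75,56)]): 
    p,M=grasp(phi,e,.062);p0,M0=grasp(41,62,.062)
    print(phi,e,(M0.T@(p-p0)*100).round(2),R.from_matrix(M0.T@M).as_rotvec().round(3))
E
```

```text
[ 0.2   0.22  1.37 -0.48  1.67  0.22] 0.020555100970174784 29.936402142047882 [-0.52651957 -1.96825952 -2.44645238] [ 0.11961866 -0.08229751  0.23079566]
41 62 [0. 0. 0.] [ 0. -0. -0.]
48 62 [-0.46 -0.   -0.6 ] [ 0. -0. -0.]
55 62 [-0.99  0.   -1.14] [ 0. -0. -0.]
62 60 [-1.65 -0.   -1.61] [-0.    -0.035  0.   ]
69 58 [-2.36 -0.   -2.01] [ 0.   -0.07  0.  ]
75 56 [-3.02 -0.   -2.29] [-0.    -0.105 -0.   ]
```

```bash
cat >> h.py <<'E'
def rel(a,L):
    p0,M0=grasp(*a)
    for b in L:
        p,M=grasp(*b);print(b,(M0.T@(p-p0)*100).round(2),R.from_matrix(M0.T@M).as_rotvec().round(3)[1])
E
python3 - <<'E'
from h import *
rel((41,62,.062),[(41,31,.062)])
rel((41,31,.062),[(44,34,.062),(47,37,.062),(50,40,.062),(54,44,.062),(57,47,.062),(60,50,.062),(63,53,.062),(66,56,.062)])
rel((66,56,.062),[(66,31,.062)])
rel((66,31,.062),[(69,34,.062),(72,37,.062),(75,40,.062),(78,43,.062),(81,46,.062),(84,49,.062),(87,52,.062),(90,55,.062),(91,56,.062)])
E
```

```text
(41, 31, 0.062) [-0.98 -0.   -0.27] -0.541
(44, 34, 0.062) [-0.2  -0.   -0.13] 0.052
(47, 37, 0.062) [-0.4  -0.   -0.25] 0.105
(50, 40, 0.062) [-0.61  0.   -0.36] 0.157
(54, 44, 0.062) [-0.9  -0.   -0.49] 0.227
(57, 47, 0.062) [-1.13 -0.   -0.58] 0.279
(60, 50, 0.062) [-1.35  0.   -0.65] 0.332
(63, 53, 0.062) [-1.58 -0.   -0.71] 0.384
(66, 56, 0.062) [-1.82 -0.   -0.76] 0.436
(66, 31, 0.062) [-0.8   0.   -0.18] -0.436
(69, 34, 0.062) [-0.23 -0.    0.01] 0.052
(72, 37, 0.062) [-0.45 -0.    0.02] 0.105
(75, 40, 0.062) [-0.67  0.    0.05] 0.157
(78, 43, 0.062) [-0.89 -0.    0.09] 0.209
(81, 46, 0.062) [-1.11 -0.    0.15] 0.262
(84, 49, 0.062) [-1.33 -0.    0.21] 0.314
(87, 52, 0.062) [-1.54 -0.    0.29] 0.367
(90, 55, 0.062) [-1.75  0.    0.37] 0.419
(91, 56, 0.062) [-1.82 -0.    0.4 ] 0.436
```

Request:
{"op": "move_arm", "data": {"deltas": [0,0,0,0,0,0,-0.1,0,0,0,0,0,0,-0.1,0,0,0,0,0,0,-0.1]}}

```text
time: 4.95
tool_pos: [0.5663, 0.0092, 0.1724]
ee_rot: [-3.141, 0.491, 1.531]
wrist_force: [-0.1, 0.2, 0.3]
width: 0.0408
finger_force: 0.0
```

Request:
{"op": "move_arm", "data": {"deltas": [0,-0.14,0,-0.25,0,-0.07,-0.1,0,-0.28,0,-0.5,0,-0.14,-0.1,0,-0.42,0,-0.75,0,-0.2,-0.1,0,-0.54,0,-1,0,-0.27,-0.1,0,-0.54,0,-1,0,-0.27,0.3,0,-0.54,0,-1,0,-0.27,1,0,-0.54,0,-1,0,-0.27,1,0,-0.54,0,-1,0,-0.27,1]}}

```text
time: 5.75
tool_pos: [0.5664, 0.001, 0.1818]
ee_rot: [3.135, 1.028, 1.523]
wrist_force: [-3.4, 3.6, 1.0]
width: 0.0233
finger_force: 2.0
```

Request:
{"op": "move_arm", "data": {"deltas": [0,0,0,0,0,0,1,0,0.05,0,-0.2,0,-0.13,1,0,0.105,0,-0.4,0,-0.25,1,0,0.157,0,-0.6,0,-0.36,1,0,0.227,0,-0.9,0,-0.5,1,0,0.28,0,-1.13,0,-0.58,1,0,0.36,0,-1.47,0,-0.68,1,0,0.436,0,-1.82,0,-0.76,1]}}

```text
time: 6.55
tool_pos: [0.5651, -0.0019, 0.1993]
ee_rot: [-3.14, 0.591, 1.53]
wrist_force: [-2.4, -2.7, -5.4]
width: 0.0205
finger_force: 30.0
```

Request:
{"op": "move_arm", "data": {"deltas": [0,0,0,0,0,0,1,0,0,0,0,0,0,-0.1,0,0,0,0,0,0,-0.1,0,0,0,0,0,0,-0.1]}}

```text
time: 6.95
tool_pos: [0.5666, -0.0012, 0.1998]
ee_rot: [3.14, 0.594, 1.53]
wrist_force: [-0.5, 0.1, -0.2]
width: 0.0409
finger_force: 0.0
```

```bash
python3 - <<'E'
from h import *
o=robot.get_obs();print(o["joint_positions"].round(2),o["width"],o["wrist_force"])
plan(*grasp(66,31,.062))
T=toolT();s=robot.snapshot("wrist");Tc=T@np.array(s["T_tool_cam"])
im=s["image"].astype(int);P=cloud(s,Tc)
cv2.imwrite("pics/w4.png",s["image"][...,::-1])
t=robot.snapshot("top");cv2.imwrite("pics/t4.png",cv2.resize(t["image"][145:245,240:400],None,fx=4,fy=4)[...,::-1])
E
```

```text
[ 0.23  0.23  1.34 -0.58  1.72  0.23] 0.04090328089197205 [-0.53393406  0.0839684  -0.16570103]
turn [-0.003 -0.435 -0.005] shift [-0.76  0.09 -0.25] rows 2.9
```

View pics/w4.png

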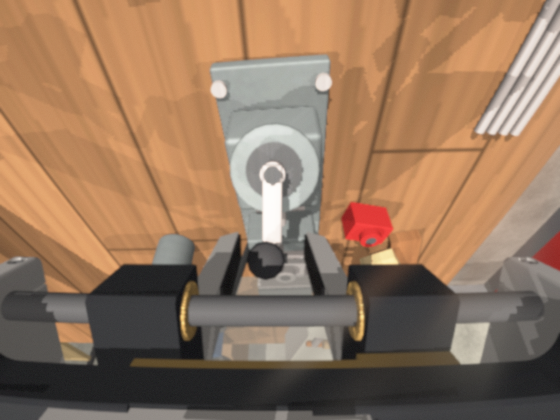

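The grip is now raised. The arm runs from the hub (272,175) down to about (270,240), and the grip end at (267,262) is between the fingers. Next is the final regrasp and stroke.

Request:
{"op": "move_arm", "data": {"deltas": [0,-0.14,0,-0.25,-0.1,-0.06,-0.1,0,-0.28,0,-0.5,-0.1,-0.12,-0.1,0,-0.435,0,-0.8,-0.1,-0.2,-0.1,0,-0.435,0,-0.8,-0.1,-0.2,0.3,0,-0.435,0,-0.8,-0.1,-0.2,1,0,-0.435,0,-0.8,-0.1,-0.2,1,0,-0.435,0,-0.8,-0.1,-0.2,1,0,-0.435,0,-0.8,-0.1,-0.2,1]}}

```text
time: 7.85
tool_pos: [0.5645, -0.0073, 0.2077]
ee_rot: [3.136, 1.027, 1.523]
wrist_force: [-3.1, 2.2, 3.6]
width: 0.0203
finger_force: 29.9
```

Request:
{"op": "move_arm", "data": {"deltas": [0,0,0,0,0,0,1,0,0.06,0,-0.26,0,0.01,1,0,0.13,0,-0.56,0,0.03,1,0,0.2,0,-0.85,0,0.08,1,0,0.262,0,-1.11,0,0.15,1,0,0.315,0,-1.33,0,0.21,1,0,0.367,0,-1.54,0,0.29,1,0,0.4,0,-1.68,0,0.34,1]}}

```text
time: 8.65
tool_pos: [0.564, -0.0186, 0.2182]
ee_rot: [3.141, 0.626, 1.529]
wrist_force: [-2.6, 0.7, -2.3]
width: 0.0204
finger_force: 30.0
```

```bash
python3 - <<'E'
from h import *
o=robot.get_obs();print(o["joint_positions"].round(2),o["width"],o["finger_force"],o["wrist_force"],o["wrist_torque"])
plan(*grasp(90,55,.062))
E
```

```text
[ 0.22  0.22  1.33 -0.61  1.74  0.2 ] 0.020377603919655016 30.006229877471924 [-2.58068919  0.72248037 -2.2553805 ] [ 0.56715469 -0.08994679  0.0299277 ]
turn [-0.004  0.015 -0.006] shift [-0.03  0.28 -0.11] rows 0.1
```

Request:
{"op": "move_arm", "data": {"deltas": [0,0.02,0,-0.09,0,0,1,0,0.04,0,-0.17,0,0.01,1,0,0.06,0,-0.26,0,0.01,1,0,0.06,0,-0.26,0,0.01,1]}}

```text
time: 9.05
tool_pos: [0.564, -0.0194, 0.2186]
ee_rot: [-3.14, 0.566, 1.532]
wrist_force: [-2.7, 6.0, -2.9]
width: 0.0202
finger_force: 30.0
```

```bash
python3 - <<'E'
from h import *
o=robot.get_obs();print(o["wrist_force"]@V,o["wrist_torque"]@V)
plan(*grasp(90,55,.062))
T=toolT();s=robot.snapshot("wrist");Tc=T@np.array(s["T_tool_cam"]);P=cloud(s,Tc);im=s["image"].astype(int)
Q=(P-H)@V
# crank-frame coords relative to hub
hub=H-(65*np.array([.819,0,.574])+16*np.array([-.574,0,.819]))@V.T/1000
C=((P-hub)@V); u=C[...,0]*.819+C[...,2]*.574; a=-C[...,0]*.574+C[...,2]*.819; y=C[...,1]
g=(im.max(2)<75)&(abs(u-.065)<.025)&(a>.03)&(a<.11)&(abs(y)<.025)
v_,u_=np.where(g);print(hub,len(v_),u[g].mean(),y[g].mean(),a[g].max(),u_.mean(),v_.mean())
for lo in np.arange(.03,.1,.01):
    k=g&(a>lo)&(a<lo+.01)
    if k.sum()>5:print(lo.round(2),k.sum(),np.percentile(u[k],[2,50,98]).round(4),np.percentile(y[k],[2,50,98]).round(4))
cv2.imwrite("pics/w5.png",s["image"][...,::-1])
E
```

```text
[-5.94073959 -2.88033104 -2.87649279] [0.02354051 1.07088527 0.05137845]
turn [-0.004 -0.045 -0.003] shift [ 0.06  0.28 -0.12] rows 0.3
[0.56754178 0.00102457 0.133586  ] 2005 0.05975231667416603 -0.003977653365342302 0.10986971706998987 270.76957605985035 252.58703241895262
0.03 40 [0.0526 0.0537 0.061 ] [-0.0116 -0.0024  0.0067]
0.04 92 [0.0526 0.054  0.0607] [-0.0118 -0.0021  0.0062]
0.05 115 [0.0527 0.0539 0.0585] [-0.0126 -0.0034  0.0051]
0.06 161 [0.0529 0.0547 0.0712] [-0.0143 -0.0028  0.0074]
0.07 192 [0.053  0.0549 0.0683] [-0.0142 -0.0025  0.0075]
0.08 235 [0.0531 0.0553 0.0709] [-0.0142 -0.0022  0.0076]
0.09 1063 [0.0541 0.0625 0.0723] [-0.0135 -0.005   0.0072]
0.1 107 [0.058  0.0597 0.0695] [-0.0148 -0.0133  0.0079]
```

View pics/w5.png

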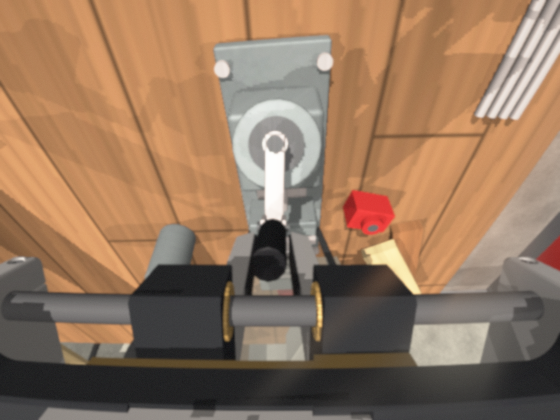

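The grip stands upright: near edge at constant u, moment 1.07 N m, so it is at the stop. It is at (270,250), the hub ring at (275,143). Before cranking, I'll check the hub centre against the grip position.

Request:
{"op": "move_arm", "data": {"deltas": [0,-0.02,0,0.09,0,0,1,0,-0.045,0,0.19,0,0,1,0,-0.045,0,0.19,0,0,1]}}

```text
time: 9.4
tool_pos: [0.5641, -0.0184, 0.2181]
ee_rot: [-3.14, 0.615, 1.532]
wrist_force: [-3.1, 1.5, -3.1]
width: 0.0207
finger_force: 30.0
```

```bash
python3 - <<'E'
from h import *
o=robot.get_obs();print(o["tool_pos"],o["wrist_force"]@V,o["wrist_torque"]@V)
T=toolT();s=robot.snapshot("wrist");Tc=T@np.array(s["T_tool_cam"]);P=cloud(s,Tc);im=s["image"].astype(int)
L=P@T[:3,:3]-T[:3,3]@T[:3,:3]   # in tool coords
bright=(im.min(2)>190)&(abs(L[...,1])<.02)&(L[...,0]>-.02)&(L[...,0]<.09)&(P[...,2]>.1)
v,u=np.where(bright)
for r in range(v.min(),v.max()+1,6):
    c=u[v==r]
    if len(c)>2: print(r,c.min(),c.max(),(1000*L[r,[c.min(),c.max()]]).round(1).tolist())
g=(im.max(2)<75)&(abs(L[...,1])<.02)&(abs(L[...,0])<.015)&(L[...,2]>-.045)&(L[...,2]<-.03);print("grip end",(1000*L[g].mean(0)).round(1),g.sum())
# jaws / block gaps from top
t=robot.snapshot("top");Q=cloud(t)
X=(Q-H)@V+[.044,0,0]  # vise coords, hub offset
for u in range(338,378):print(u,(1000*Q[200,u]).round(0),t["image"][200,u].tolist())
E
```

```text
[ 0.56410837 -0.01836943  0.21807233] [-1.43964013 -3.11769212 -3.13137062] [ 0.01831669  0.84768243 -0.04053183]
130 270 308 [[75.7, -2.3, 58.3], [69.6, -0.6, -179.6]]
136 263 285 [[71.2, -8.8, 90.6], [71.0, 9.5, 55.2]]
142 262 287 [[65.9, -9.8, 90.9], [66.4, 11.3, 57.8]]
148 264 268 [[60.5, -8.0, 91.7], [61.7, -3.8, 54.9]]
154 265 283 [[56.9, -6.3, 57.7], [57.1, 8.1, 54.6]]
160 243 283 [[69.6, -0.6, -179.6], [52.3, 8.1, 55.3]]
166 252 283 [[43.3, -19.8, 99.9], [47.6, 8.1, 54.7]]
172 252 293 [[37.7, -19.8, 99.1], [37.9, 19.3, 97.6]]
178 254 293 [[31.6, -18.1, 101.5], [32.1, 19.4, 97.6]]
184 265 283 [[32.9, -6.4, 55.7], [33.1, 8.2, 54.3]]
190 265 283 [[27.8, -6.4, 56.4], [28.1, 8.3, 54.5]]
196 265 282 [[22.8, -6.5, 56.3], [23.0, 7.5, 55.2]]
202 265 283 [[17.8, -6.5, 56.0], [17.8, 8.4, 56.1]]
208 265 282 [[12.1, -6.6, 58.2], [12.8, 7.6, 55.6]]
214 267 281 [[7.9, -4.9, 54.5], [7.9, 6.8, 54.7]]
220 260 284 [[5.9, -10.2, 43.4], [7.8, 8.6, 36.5]]
grip end [  3.8  -2.1 -34.9] 1143
338 [ 580. -194.   40.] [119, 113, 109]
339 [ 575. -193.   70.] [130, 123, 120]
340 [ 573. -194.   80.] [170, 
[... 785 characters left out ...]
.   87.] [142, 136, 134]
361 [ 570. -250.   89.] [133, 127, 125]
362 [ 571. -253.   85.] [140, 134, 132]
363 [ 570. -255.   90.] [157, 152, 149]
364 [ 571. -259.   86.] [171, 165, 162]
365 [ 570. -261.   90.] [177, 171, 169]
366 [ 573. -267.   69.] [175, 169, 166]
367 [ 572. -269.   73.] [166, 159, 157]
368 [ 580. -281.   25.] [153, 146, 142]
369 [ 579. -282.   31.] [138, 130, 126]
370 [ 578. -284.   36.] [117, 109, 105]
371 [ 574. -283.   60.] [101, 91, 87]
372 [ 573. -284.   68.] [102, 93, 88]
373 [ 571. -284.   81.] [127, 118, 115]
374 [ 571. -287.   78.] [155, 147, 144]
375 [ 570. -289.   82.] [161, 153, 149]
376 [ 570. -292.   85.] [142, 135, 131]
377 [ 568. -293.   93.] [121, 117, 114]
```

The arm lies exactly along tool x, with the hub 65 mm away, so θ0=0. Free gap is about 43 mm, roughly one turn. Starting to crank: clockwise is towards tool −y.

Request:
{"op": "move_arm", "data": {"deltas": [0,0,0,0.03,-0.65,0,1,0,0,0,0.13,-1.29,0,1,0,0,0,0.29,-1.92,0,1,0,0,0,0.51,-2.53,0,1,0,0,0,0.96,-3.4,0,1,0,0,0,1.53,-4.19,0,1,0,0,0,2.21,-4.88,0,1,0,0,0,2.99,-5.47,0,1]}}

```text
time: 10.3
tool_pos: [0.5114, 0.006, 0.2002]
ee_rot: [3.139, 0.617, 1.529]
wrist_force: [8.7, -7.1, -13.1]
width: 0.0206
finger_force: 30.0
```

```bash
cat >> h.py <<'E'
C0=np.array([.5641,-.01837,.21807])
def crank(th=None):
    o=robot.get_obs();Tt=tilt(55);d=Tt.T@(o["tool_pos"]-C0)*100
    th=np.arctan2(-d[1],6.5-d[0]);r=np.hypot(d[1],6.5-d[0])
    F=Tt.T@o["wrist_force"]
    t=np.array([np.sin(th),-np.cos(th)]);rad=np.array([-np.cos(th),-np.sin(th)])
    print("theta",th.round(3),"r",r.round(3),"z",d[2].round(2),"Ftan",(F[:2]@t).round(2),"Frad",(F[:2]@rad).round(2),"Fz",F[2].round(2),"q",o["joint_positions"].round(2),"w",o["width"].round(4))
def arc(t0,ts):
    print(','.join("%.3f:(%.2f,%.2f)"%(t,6.5*(np.cos(t0)-np.cos(t)),-6.5*(np.sin(t)-np.sin(t0))) for t in ts))
E
python3 - <<'E'
from h import *
crank(); arc(1,np.arange(1.15,2.21,.15));arc(2.2,np.arange(2.35,3.41,.15));arc(3.4,np.arange(3.55,4.61,.15));arc(4.6,np.arange(4.7,5.41,.1))
E
```

```text
Traceback (most recent call last):
  File "h.py", line 45, in crank
    print("theta",th.round(3),"r",r.round(3),"z",d[2].round(2),"Ftan",(F[:2]@t).round(2),"Frad",(F[:2]@rad).round(2),"Fz",F[2].round(2),"q",o["joint_positions"].round(2),"w",o["width"].round(4))
                                                                                                                                                                              ^^^^^^^^^^^^^^^^
AttributeError: 'float' object has no attribute 'round'
```

```bash
sed -i 's/,"w",o\["width"\].round(4)//' h.py
python3 - <<'E'
from h import *
crank(); print(robot.get_obs()["wrist_torque"]@V);arc(1,np.arange(1.15,2.21,.15));arc(2.2,np.arange(2.35,3.41,.15));arc(3.4,np.arange(3.55,4.61,.15));arc(4.6,np.arange(4.7,5.41,.1))
E
```

```text
theta 0.974 r 6.464 z 0.17 Ftan -3.34 Frad -8.5 Fz 14.64 q [ 0.28  0.13  1.46 -0.59  1.73  0.28]
[1.94809304 0.62716092 1.25154931]
1.150:(0.86,-0.46),1.300:(1.77,-0.79),1.450:(2.73,-0.98),1.600:(3.70,-1.03),1.750:(4.67,-0.93),1.900:(5.61,-0.68),2.050:(6.51,-0.30),2.200:(7.34,0.21)
2.350:(0.74,0.63),2.500:(1.38,1.37),2.650:(1.91,2.19),2.800:(2.30,3.08),2.950:(2.56,4.02),3.100:(2.67,4.98),3.250:(2.64,5.96),3.400:(2.46,6.92)
3.550:(-0.32,0.92),3.700:(-0.77,1.78),3.850:(-1.35,2.57),4.000:(-2.04,3.26),4.150:(-2.82,3.84),4.300:(-3.68,4.29),4.450:(-4.60,4.62),4.600:(-5.56,4.80)
4.700:(-0.65,0.04),4.800:(-1.30,0.02),4.900:(-1.94,-0.07),5.000:(-2.57,-0.23),5.100:(-3.19,-0.44),5.200:(-3.77,-0.72),5.300:(-4.33,-1.05),5.400:(-4.85,-1.44)
```

Request:
{"op": "move_arm", "data": {"deltas": [0,0,0,0.86,-0.44,0.1,1,0,0,0,1.78,-0.75,0.17,1,0,0,0,2.74,-0.93,0.2,1,0,0,0,3.7,-0.98,0.2,1,0,0,0,4.67,-0.88,0.2,1,0,0,0,5.6,-0.63,0.2,1]}}

```text
time: 10.9
tool_pos: [0.5049, 0.05, 0.169]
ee_rot: [-3.141, 0.62, 1.526]
wrist_force: [0.3, -6.0, -1.1]
width: 0.0206
finger_force: 30.0
```

```bash
python3 - <<'E'
from h import *
crank(); arc(1.9,np.arange(2.05,3.11,.15))
E
```

```text
theta 1.846 r 6.392 z 0.22 Ftan -3.96 Frad -1.62 Fz 4.3 q [ 0.36  0.18  1.47 -0.57  1.73  0.38]
2.050:(0.90,0.38),2.200:(1.72,0.90),2.350:(2.47,1.53),2.500:(3.11,2.26),2.650:(3.63,3.08),2.800:(4.02,3.97),2.950:(4.28,4.91),3.100:(4.39,5.88)
```

Request:
{"op": "move_arm", "data": {"deltas": [0,0,0,0.9,0.38,0.03,1,0,0,0,1.72,0.9,0.03,1,0,0,0,2.47,1.53,0.03,1,0,0,0,3.11,2.26,0.02,1,0,0,0,3.63,3.08,0,1,0,0,0,4.02,3.97,0,1]}}

```text
time: 11.5
tool_pos: [0.5483, 0.0851, 0.1451]
ee_rot: [3.14, 0.612, 1.53]
wrist_force: [-3.1, 3.9, 6.4]
width: 0.0206
finger_force: 30.0
```

```bash
python3 - <<'E'
from h import *
crank(); arc(2.8,np.arange(2.95,4.01,.15))
E
```

```text
theta 2.834 r 6.413 z 0.08 Ftan -3.29 Frad 0.47 Fz -7.43 q [ 0.39  0.31  1.36 -0.56  1.73  0.41]
2.950:(0.26,0.94),3.100:(0.37,1.91),3.250:(0.34,2.88),3.400:(0.16,3.84),3.550:(-0.16,4.76),3.700:(-0.61,5.62),3.850:(-1.19,6.41),4.000:(-1.88,7.10)
```

Request:
{"op": "move_arm", "data": {"deltas": [0,0,0,0.26,0.94,-0.12,1,0,0,0,0.37,1.91,-0.18,1,0,0,0,0.34,2.88,-0.21,1,0,0,0,0.16,3.84,-0.24,1,0,0,0,-0.16,4.76,-0.27,1,0,0,0,-0.61,5.62,-0.3,1]}}

```text
time: 12.1
tool_pos: [0.604, 0.0788, 0.1507]
ee_rot: [3.142, 0.613, 1.53]
wrist_force: [-5.0, 3.7, 4.7]
width: 0.0206
finger_force: 30.0
```

```bash
python3 - <<'E'
from h import *
crank(); arc(3.7,np.arange(3.85,4.91,.15))
t=robot.snapshot("top");Q=cloud(t)
for u in range(338,378,1):
  if Q[200,u,2]>.06:print(u,(1000*Q[200,u,1:]).round(0),t["image"][200,u].tolist()[0],end=' ')
E
```

```text
theta -2.551 r 6.547 z -0.13 Ftan -4.34 Frad -2.66 Fz -5.87 q [ 0.35  0.41  1.22 -0.57  1.74  0.35]
3.850:(-0.58,0.79),4.000:(-1.26,1.48),4.150:(-2.05,2.05),4.300:(-2.91,2.51),4.450:(-3.83,2.83),4.600:(-4.78,3.02),4.750:(-5.76,3.05),4.900:(-6.72,2.94)
338 [-188.   85.] 126 339 [-191.   84.] 128 340 [-194.   85.] 128 341 [-197.   82.] 128 342 [-201.   74.] 127 343 [-202.   84.] 127 344 [-204.   88.] 126 345 [-208.   82.] 124 349 [-220.   69.] 124 350 [-222.   78.] 167 351 [-224.   79.] 198 352 [-227.   79.] 206 353 [-231.   74.] 194 354 [-234.   73.] 172 355 [-236.   76.] 158 356 [-237.   85.] 163 357 [-240.   86.] 172 358 [-242.   88.] 170 359 [-245.   87.] 157 360 [-248.   86.] 142 361 [-250.   88.] 134 362 [-253.   88.] 140 363 [-256.   84.] 156 364 [-259.   84.] 171 365 [-262.   85.] 177 366 [-266.   75.] 177 367 [-270.   71.] 168 372 [-283.   70.] 102 373 [-285.   76.] 127 374 [-286.   84.] 156 375 [-289.   86.] 162 376 [-291.   86.] 142 377 [-293.   90.] 121
```

Request:
{"op": "move_arm", "data": {"deltas": [0,0,0,-0.58,0.77,-0.07,1,0,0,0,-1.24,1.45,-0.09,1,0,0,0,-2.03,2.01,-0.11,1,0,0,0,-2.89,2.46,-0.12,1,0,0,0,-3.82,2.78,-0.12,1,0,0,0,-4.78,2.97,-0.12,1,0,0,0,-5.76,3,-0.12,1]}}

```text
time: 12.85
tool_pos: [0.6319, 0.0326, 0.1837]
ee_rot: [-3.141, 0.61, 1.533]
wrist_force: [-3.9, 8.4, 1.4]
width: 0.0208
finger_force: 30.0
```

```bash
python3 - <<'E'
from h import *
crank(); arc(4.75,np.arange(4.85,5.61,.1))
E
```

```text
theta -1.547 r 6.595 z -0.24 Ftan -5.83 Frad -4.36 Fz -5.89 q [ 0.27  0.41  1.15 -0.59  1.76  0.24]
4.850:(-0.65,-0.06),4.950:(-1.29,-0.18),5.050:(-1.91,-0.36),5.150:(-2.51,-0.61),5.250:(-3.08,-0.91),5.350:(-3.62,-1.27),5.450:(-4.13,-1.68),5.550:(-4.59,-2.15)
```

Request:
{"op": "move_arm", "data": {"deltas": [0,0,0,-0.65,-0.1,-0.04,1,0,0,0,-1.29,-0.22,-0.04,1,0,0,0,-1.91,-0.41,-0.03,1,0,0,0,-2.5,-0.66,-0.02,1,0,0,0,-3.07,-0.95,0,1,0,0,0,-3.6,-1.31,0.02,1]}}

```text
time: 13.45
tool_pos: [0.6192, 0.0035, 0.2039]
ee_rot: [3.138, 0.61, 1.532]
wrist_force: [1.7, 6.8, -0.9]
width: 0.0204
finger_force: 30.0
```

```bash
python3 - <<'E'
from h import *
crank(); arc(5.35,np.arange(5.4,5.79,.05))
t=robot.snapshot("top");Q=cloud(t)
for u in range(348,378,1):
  if Q[200,u,2]>.06:print(u,(1000*Q[200,u,1:]).round(0),t["image"][200,u].tolist()[0],end=' ')
E
```

```text
theta -0.968 r 6.596 z -0.2 Ftan -5.93 Frad -2.27 Fz -3.21 q [ 0.23  0.35  1.19 -0.6   1.75  0.2 ]
5.400:(-0.26,-0.20),5.450:(-0.50,-0.41),5.500:(-0.74,-0.64),5.550:(-0.96,-0.87),5.600:(-1.17,-1.12),5.650:(-1.37,-1.38),5.700:(-1.56,-1.64),5.750:(-1.73,-1.92)
348 [-217.   77.] 158 349 [ -15. 1484.] 155 350 [-222.   80.] 142 353 [-232.   66.] 114 354 [-232.   81.] 141 355 [-235.   81.] 164 356 [-238.   81.] 171 357 [-241.   76.] 168 358 [-244.   76.] 160 359 [-245.   84.] 156 360 [-248.   83.] 164 361 [-249.   95.] 173 362 [-253.   90.] 170 363 [-256.   83.] 159 364 [-260.   81.] 147 365 [-262.   81.] 145 366 [-264.   86.] 155 367 [-266.   88.] 167 368 [-270.   84.] 175 369 [-272.   89.] 177 370 [-277.   76.] 170 372 [-284.   66.] 121 373 [-284.   81.] 129 374 [-287.   81.] 156 375 [-290.   80.] 163 376 [-293.   79.] 143 377 [-294.   87.] 122
```

Request:
{"op": "move_arm", "data": {"deltas": [0,0,0,-0.5,-0.41,0.02,1,0,0,0,-0.95,-0.87,0.04,1,0,0,0,-1.36,-1.38,0.06,1,0,0,0,-1.72,-1.92,0.08,1,0,0,0,-1.72,-1.92,0.08,1]}}

```text
time: 14.0
tool_pos: [0.5989, -0.0115, 0.214]
ee_rot: [3.138, 0.612, 1.53]
wrist_force: [2.1, 4.0, -0.3]
width: 0.0205
finger_force: 30.1
```

```bash
python3 - <<'E'
from h import *
crank(); arc(5.75,np.arange(5.85,6.61,.1))
t=robot.snapshot("top");Q=cloud(t)
for u in range(348,378,1):
  if Q[200,u,2]>.06:print(u,(1000*Q[200,u,1:]).round(0),t["image"][200,u].tolist()[0],end=' ')
E
```

```text
theta -0.553 r 6.583 z -0.13 Ftan -3.48 Frad -1.91 Fz -2.11 q [ 0.21  0.29  1.24 -0.6   1.74  0.19]
5.850:(-0.30,-0.58),5.950:(-0.54,-1.18),6.050:(-0.73,-1.80),6.150:(-0.84,-2.44),6.250:(-0.90,-3.09),6.350:(-0.89,-3.74),6.450:(-0.81,-4.38),6.550:(-0.67,-5.02)
348 [-216.   83.] 149 349 [-219.   82.] 152 350 [-220.   88.] 151 351 [-224.   80.] 141 354 [-235.   64.] 106 355 [-235.   79.] 126 356 [-237.   83.] 154 357 [-240.   85.] 167 358 [-244.   74.] 165 359 [-247.   72.] 157 360 [-247.   92.] 154 361 [-250.   88.] 161 362 [-254.   84.] 171 363 [-256.   87.] 172 364 [-259.   83.] 164 365 [-261.   89.] 155 366 [-264.   88.] 150 367 [-268.   81.] 155 368 [-269.   89.] 167 369 [-272.   85.] 175 370 [-274.   89.] 178 371 [-279.   78.] 172 372 [-283.   74.] 151 373 [-286.   73.] 141 374 [-287.   80.] 156 375 [-288.   87.] 162 376 [-292.   82.] 142 377 [-293.   93.] 123
```

Request:
{"op": "move_arm", "data": {"deltas": [0,0,0,-0.3,-0.58,0.02,1,0,0,0,-0.53,-1.18,0.04,1,0,0,0,-0.72,-1.8,0.06,1,0,0,0,-0.72,-1.8,0.06,1]}}

```text
time: 14.45
tool_pos: [0.5802, -0.0176, 0.2179]
ee_rot: [3.138, 0.614, 1.53]
wrist_force: [4.8, 2.7, -1.5]
width: 0.0207
finger_force: 30.1
```

```bash
python3 - <<'E'
from h import *
crank(); arc(6.05,np.arange(6.1,6.69,.05))
E
```

```text
theta -0.247 r 6.579 z -0.07 Ftan -5.31 Frad -2.0 Fz -0.39 q [ 0.21  0.25  1.29 -0.6   1.74  0.19]
6.100:(-0.07,-0.32),6.150:(-0.12,-0.64),6.200:(-0.15,-0.96),6.250:(-0.17,-1.29),6.300:(-0.18,-1.61),6.350:(-0.16,-1.94),6.400:(-0.13,-2.26),6.450:(-0.09,-2.58),6.500:(-0.02,-2.90),6.550:(0.05,-3.22),6.600:(0.15,-3.53),6.650:(0.26,-3.83)
```

Resistance is just beginning to rise (5.3 N), so I'll continue in small steps.

Request:
{"op": "move_arm", "data": {"deltas": [0,0,0,-0.07,-0.32,0.01,1,0,0,0,-0.12,-0.64,0.03,1,0,0,0,-0.15,-0.96,0.04,1,0,0,0,-0.15,-0.96,0.04,1]}}

```text
time: 14.85
tool_pos: [0.5714, -0.0187, 0.2186]
ee_rot: [3.137, 0.614, 1.529]
wrist_force: [6.3, 3.2, -2.5]
width: 0.0205
finger_force: 30.1
```

```bash
python3 - <<'E'
from h import *
crank(); arc(6.2,np.arange(6.25,6.69,.05))
E
```

```text
theta -0.111 r 6.575 z -0.04 Ftan -6.62 Frad -3.53 Fz 0.06 q [ 0.21  0.23  1.31 -0.6   1.74  0.19]
6.250:(-0.02,-0.32),6.300:(-0.02,-0.65),6.350:(-0.01,-0.97),6.400:(0.02,-1.30),6.450:(0.07,-1.62),6.500:(0.13,-1.94),6.550:(0.21,-2.25),6.600:(0.30,-2.57),6.650:(0.41,-2.87)
```

Request:
{"op": "move_arm", "data": {"deltas": [0,0,0,0,-0.32,0.01,1,0,0,0,0,-0.65,0.02,1,0,0,0,0.02,-0.97,0.03,1,0,0,0,0.05,-1.3,0.04,1,0,0,0,0.1,-1.62,0.05,1,0,0,0,0.1,-1.62,0.05,1,0,0,0,0.1,-1.62,0.05,1]}}

```text
time: 15.55
tool_pos: [0.5562, -0.0182, 0.218]
ee_rot: [3.134, 0.615, 1.528]
wrist_force: [8.3, 0.2, -2.9]
width: 0.0208
finger_force: 30.1
```

```bash
python3 - <<'E'
from h import *
crank()
E
```

```text
theta 0.12 r 6.554 z 0.02 Ftan -8.02 Frad -3.05 Fz 2.07 q [ 0.22  0.19  1.35 -0.6   1.73  0.2 ]
```

Request:
{"op": "move_arm", "data": {"deltas": [0,0,0,0.03,-0.25,0.01,1,0,0,0,0.07,-0.5,0.02,1,0,0,0,0.07,-0.5,0.02,1,0,0,0,0.07,-0.5,0.02,1]}}

```text
time: 15.95
tool_pos: [0.5517, -0.0176, 0.2175]
ee_rot: [3.133, 0.615, 1.528]
wrist_force: [9.9, -0.5, -2.3]
width: 0.021
finger_force: 30.1
```

```bash
python3 - <<'E'
from h import *
crank()
E
```

```text
theta 0.19 r 6.558 z 0.03 Ftan -9.47 Frad -3.05 Fz 1.96 q [ 0.22  0.19  1.36 -0.6   1.73  0.21]
```

It now bites at about 45–50 N. I'll unload the arm gently, open, and retreat along the crank axis.

Request:
{"op": "move_arm", "data": {"deltas": [0,0,0,0.02,0.05,0,1,0,0,0,0.03,0.1,0,1,0,0,0,0.03,0.1,0,0.4,0,0,0,0.03,0.1,0,0.1,0,0,0,0.03,0.1,0,-0.2,0,0,0,0.03,0.1,0,-0.3,0,0,0,0.03,0.1,0,-0.3]}}

```text
time: 16.65
tool_pos: [0.5485, -0.0169, 0.2166]
ee_rot: [-3.14, 0.615, 1.53]
wrist_force: [0.4, 0.0, -0.3]
width: 0.0572
finger_force: 0.0
```

Request:
{"op": "move_arm", "data": {"deltas": [0,0,0,0,0,-2,-0.3,0,0,0,0,0,-5,-0.3,0,0,0,0,0,-8,-0.3,0,0,0,0,0,-12,-0.3,0,0,0,0,0,-12,-0.3,0,0,0,0,0,-12,-0.3]}}

```text
time: 17.25
tool_pos: [0.5519, 0.0528, 0.3152]
ee_rot: [3.141, 0.614, 1.53]
wrist_force: [-0.6, 0.0, -0.8]
width: 0.0611
finger_force: 0.0
```

```bash
python3 - <<'E'
from h import *
o=robot.get_obs();print(o["tool_pos"],o["width"],o["wrist_force"])
s=robot.snapshot("wrist")["image"];t=robot.snapshot("top");Q=cloud(t)
for u in range(348,378,1):
  if Q[200,u,2]>.06:print(u,(1000*Q[200,u,1:]).round(0),t["image"][200,u].tolist()[0],end=' ')
a=cv2.resize(t["image"][145:245,240:400],(560,350),interpolation=cv2.INTER_CUBIC)
c=np.zeros((600,800,3),np.uint8);c[:350,:560]=a;c[350:600,:333]=cv2.resize(s,(333,250))
d=robot.snapshot("side")["image"][185:385,190:320];c[350:600,340:502]=cv2.resize(d,(162,250))
cv2.imwrite("pics/f.png",c[...,::-1])
E
```

```text
[0.55193358 0.05283361 0.31518492] 0.06105287081218811 [-0.63040136  0.02268172 -0.80850433]
348 [-216.   81.] 159 349 [-218.   85.] 160 350 [-221.   83.] 159 351 [-224.   82.] 155 352 [-227.   79.] 145 355 [-236.   74.] 129 356 [-238.   81.] 158 357 [-241.   78.] 171 358 [-242.   87.] 172 359 [-247.   75.] 168 360 [-248.   82.] 160 361 [-249.   93.] 159 362 [-252.   95.] 169 363 [-257.   82.] 174 364 [-260.   81.] 168 365 [-262.   84.] 157 366 [-264.   85.] 150 367 [-267.   87.] 154 368 [-269.   91.] 165 369 [-272.   85.] 174 370 [-274.   92.] 178 371 [-280.   71.] 174 372 [-283.   71.] 161 373 [-285.   77.] 150 374 [-288.   77.] 159 375 [-289.   85.] 162 376 [-293.   78.] 143 377 [-294.   87.] 124
```

View pics/f.png

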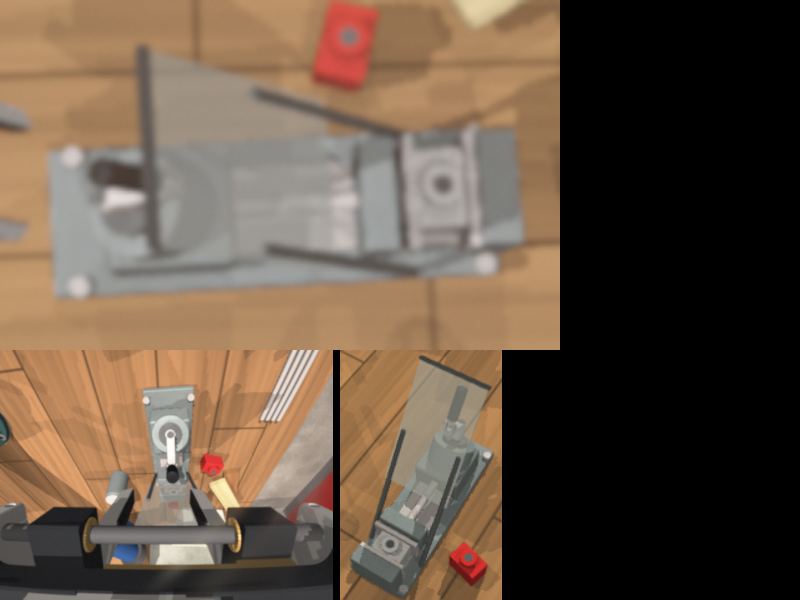

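The final view shows the block between the two plates (about 410–470 in the upper picture) and the grip upright. One quick check of the crank and grip angles before handing in.

```bash
python3 - <<'E'
from h import *
T=toolT();s=robot.snapshot("wrist");P=cloud(s,T@np.array(s["T_tool_cam"]));im=s["image"].astype(int)
L=(P-C0)@tilt(55)-[.065,0,0]; u=-L[...,0];y=L[...,1];a=-L[...,2]  # crank frame, a relative to TCP ref (59 above plane)
arm=(im.min(2)>150)&(abs(a+.055)<.008)&(u>-.01)&(u<.055)&(abs(y)<.03)
p=np.polyfit(u[arm],y[arm],1);print("arm pts",arm.sum(),"theta",-np.arctan(p[0]),p)
g=(im.max(2)<75)&(abs(u-.065)<.03)&(abs(y)<.04)&(a>-.04)&(a<.045)
for lo in np.arange(-.04,.045,.012):
    k=g&(a>=lo)&(a<lo+.012)
    if k.sum()>8:print(lo.round(3),k.sum(),np.percentile(u[k],[3,97]).round(4),np.percentile(y[k],[3,50,97]).round(4))
E
```

```text
arm pts 668 theta -0.05023057284710913 [0.05027286 0.00174759]
-0.016 36 [0.0527 0.0587] [-0.0059  0.0019  0.0118]
-0.004 44 [0.0528 0.0592] [-0.0063  0.0027  0.012 ]
0.008 46 [0.0529 0.0586] [-0.0063  0.0022  0.0115]
0.02 54 [0.0528 0.059 ] [-0.0069  0.0015  0.011 ]
0.032 333 [0.0538 0.0704] [-0.0063  0.0012  0.0097]
```

```bash
python3 -c "
from bench import robot
print(robot.close_job())"
```

```text
the job is handed in; nothing more can be done
None
```

The job is handed in: the grip is unfolded to its stop and the block is held between the jaws, cranked to an estimated 45–50 N of clamping; letting go eased this to an estimated 30–35 N.

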